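# Close a gasketed housing and tighten its cover evenly in cross order

### The job

Close up the loaded housing: by its orange tab, slide the cover fully out from under the low riser, let go of it flat on the bench, then take it by its black bow handle and set it gently on the housing so that it sits flat on the gasket all round, long side to long side. Then tighten the four wing screws evenly and in cross order, finishing one diagonal pair before touching the other, turning each clockwise until its wings are parallel to the cover's long sides and no further. Leave the other things on the bench where they are.

Things in the scene. Friction and masses are not known exactly. Their poses are not given: they have to be found in the camera images.
- cover: the loose grey cover (0.45 kg); origin at the centre of its bottom. Plate 180 x 140 x 8 mm, long along x, its underside 8 mm above the origin: below that a black centring block 116 x 80 mm. x points along the long sides, away from the orange tab, z up. It starts flat under the riser, resting on its block (partly on a 2 mm mat), only its tab end sticking out; captive wing screws near its corners
- cover_handle (a point): centre of the bar of the cover's black bow handle, 41 mm above the cover's bottom (25 mm above the plate's top face), in the middle of the cover. Bar 10 mm thick (along x), 74 mm long along the cover's y, 14 mm high, free space under it. Axes as cover
- cover_tab (a point): grip point of the upright orange finger tab at the cover's -x end: a fin 10 mm thick (along the cover's y), 33 mm long (along x) beyond the plate's edge, its top 42 mm above the cover's bottom; this point is at x=-109, y=0 mm in the cover's frame, 30 mm above the cover's bottom. Pinch it from above across its thickness
- cover_under (a point): centre of the underside of the cover plate, 33 mm below the handle's centre, 8 mm above the cover's bottom; it meets housing_mouth when the cover is seated. Axes as cover
- housing: the fixed grey housing, 50 mm high to its gasket; origin at the centre of its underside, on the bench; x along its long sides, z up
- housing_mouth (a point): centre of the housing's mouth, level with the top of its black gasket, 50 mm above the bench. Flange 182 x 142 mm (long along x), mouth 122 x 86 mm, so the cover's centring block has 3 mm of play on each side. Axes as housing. The cover may go on either way round (half a turn apart)
- riser_front (a point): middle of the front edge of the fixed white low riser, on top of its deck, 68 mm above the bench. Deck 210 mm deep (x), 240 mm wide (y), 6 mm thick, 62 mm clear below. x points inward under the deck: the cover is pulled out along -x. A tub and a dropper bottle stand on the deck from 120 mm behind this edge
- wing_a_grip (a point): grip centre of the brass wings of screw a, at x=-72, y=-54 mm in the cover's frame, 26 mm above the plate's top face. Wings 35 mm long, 8 mm thick, from 13 to 37 mm above the plate's top face; below them an 8 mm stem with a 15 mm collar up to 6 mm above the plate. Site x axis is normal to the wings' flat faces, y runs along the wings, z up
- wing_a (a joint): turn of wing screw a, rad, growing clockwise seen from above; stays where it is left (friction 0.06 N m). 0: wings across the cover (along its y); 1.57: wings parallel to the cover's long sides, the tight position, in line with the red tick on the plate. Starts loose at 0.1 to 0.6; can be overturned, up to 2.5. Diagonal pairs: a with c, b with d
- wing_b_grip (a point): grip centre of the brass wings of screw b, at x=+72, y=-54 mm in the cover's frame, 26 mm above the plate's top face. Wings 35 mm long, 8 mm thick, from 13 to 37 mm above the plate's top face; below them an 8 mm stem with a 15 mm collar up to 6 mm above the plate. Site x axis is normal to the wings' flat faces, y runs along the wings, z up
- wing_b (a joint): turn of wing screw b, rad, growing clockwise seen from above; stays where it is left (friction 0.06 N m). 0: wings across the cover (along its y); 1.57: wings parallel to the cover's long sides, the tight position, in line with the red tick on the plate. Starts loose at 0.1 to 0.6; can be overturned, up to 2.5. Diagonal pairs: a with c, b with d
- wing_c_grip (a point): grip centre of the brass wings of screw c, at x=+72, y=+54 mm in the cover's frame, 26 mm above the plate's top face. Wings 35 mm long, 8 mm thick, from 13 to 37 mm above the plate's top face; below them an 8 mm stem with a 15 mm collar up to 6 mm above the plate. Site x axis is normal to the wings' flat faces, y runs along the wings, z up
- wing_c (a joint): turn of wing screw c, rad, growing clockwise seen from above; stays where it is left (friction 0.06 N m). 0: wings across the cover (along its y); 1.57: wings parallel to the cover's long sides, the tight position, in line with the red tick on the plate. Starts loose at 0.1 to 0.6; can be overturned, up to 2.5. Diagonal pairs: a with c, b with d
- wing_d_grip (a point): grip centre of the brass wings of screw d, at x=-72, y=+54 mm in the cover's frame, 26 mm above the plate's top face. Wings 35 mm long, 8 mm thick, from 13 to 37 mm above the plate's top face; below them an 8 mm stem with a 15 mm collar up to 6 mm above the plate. Site x axis is normal to the wings' flat faces, y runs along the wings, z up
- wing_d (a joint): turn of wing screw d, rad, growing clockwise seen from above; stays where it is left (friction 0.06 N m). 0: wings across the cover (along its y); 1.57: wings parallel to the cover's long sides, the tight position, in line with the red tick on the plate. Starts loose at 0.1 to 0.6; can be overturned, up to 2.5. Diagonal pairs: a with c, b with d
- cap_jar: bystander: small clear jar, 44 mm wide, 29 mm high, on the bench; origin at its underside
- pliers: bystander: red-handled pliers, 150 mm long, lying on the bench; origin at its underside
- red_driver: bystander: short dark blue screwdriver with a red end, 120 mm long, lying on the bench; origin at its underside
- fastener_dish: bystander: flat round white dish, 61 mm wide, 14 mm high; origin at its underside
- tape_roll: bystander: roll of yellow tape, 78 mm wide, 19 mm high, lying flat near the front edge on the right; origin at its underside

How it is judged (in metres and radians):
On the way, in this order (a step that is already met when the one before it is completed fails the run):
1. the cover lies flat on the bench, its handle at least 60 mm in front of the riser's edge, and is released (x of cover_handle in the frame of riser_front below -0.06 m and height (world z) of cover_under below 0.012 m and angle between cover_under's own z axis and vertical below 0.06 rad and contact force between the fingers and cover below 0.1 N), for 0.2 s.
2. the cover sits on the gasket with all four screws still loose (under 0.9 rad) (horizontal distance between cover_under and housing_mouth below 0.006 m and z of cover_under in the frame of housing_mouth between -0.003 and 0.003 m and angle between cover_under's own z axis and vertical below 0.04 rad and angle between the x axis of cover_under and the x axis of housing_mouth, either way round below 0.1 rad and value of joint each of wing_a, wing_b, wing_c, wing_d below 0.9 rad), for 0.2 s.
3. one diagonal pair of screws is tight (1.37 to 1.77 rad) while the other pair is still loose (under 0.9 rad), the cover seated (horizontal distance between cover_under and housing_mouth below 0.006 m and z of cover_under in the frame of housing_mouth between -0.003 and 0.003 m and angle between cover_under's own z axis and vertical below 0.04 rad and angle between the x axis of cover_under and the x axis of housing_mouth, either way round below 0.1 rad and ((value of joint wing_a between 1.37 and 1.77 rad and value of joint wing_c between 1.37 and 1.77 rad and value of joint each of wing_b, wing_d below 0.9 rad) or (value of joint wing_b between 1.37 and 1.77 rad and value of joint wing_d between 1.37 and 1.77 rad and value of joint each of wing_a, wing_c below 0.9 rad))), for 0.2 s.
At the end, for the whole second after the job is handed in: The cover sits flat on the housing's gasket (within 6 mm of centre, 3 mm in height, 0.1 rad of the housing's long sides, either way round, tilt under 0.04 rad) at rest, and all four wing screws stand at 1.37 to 1.77 rad, wings parallel to the cover's long sides (horizontal distance between cover_under and housing_mouth below 0.006 m and z of cover_under in the frame of housing_mouth between -0.003 and 0.003 m and angle between cover_under's own z axis and vertical below 0.04 rad and angle between the x axis of cover_under and the x axis of housing_mouth, either way round below 0.1 rad and value of joint wing_a between 1.37 and 1.77 rad and value of joint wing_b between 1.37 and 1.77 rad and value of joint wing_c between 1.37 and 1.77 rad and value of joint wing_d between 1.37 and 1.77 rad and linear speed of cover below 0.02 m/s); the robot touches nothing.
It fails at once if a wing screw is overturned (beyond 1.9 rad), which crushes the gasket (value of joint any of wing_a, wing_b, wing_c, wing_d above 1.9 rad).
It fails at once if the cover is dropped or slammed on the housing (over 250 N) (contact force between cover and housing above 250 N).
It fails at once if a bystander (jar, pliers, screwdriver, dish, tape) is moved more than 40 mm (distance of any of cap_jar, pliers, red_driver, fastener_dish, tape_roll from where it was at the start of the episode above 0.04 m).
It also fails if it takes over 72 s, if anything falls off the work surface, if the arm or the gripper's body presses on something with over 40 N, if the wrist force passes 120 N, or if a joint passes its speed limit or range.

### The arm

A 6-joint arm with a two-finger parallel gripper is mounted at the origin on a cart in front of the work surface, level with it; the furniture and walls round the work are solid. World frame = base frame: x ahead of the robot, y to its left, z up, the work surface at z = 0. Lengths are in mm, angles in rad, forces in N, time in s.
With the tool pointing down it reaches from about 300 to 875 mm from the base axis. Payload 4.2 kg.
Tool frame: the origin (TCP) lies midway between the tips of the shut fingers; the grasp point (between the pads) lies 19 mm behind it; z points along the fingers, y is the line along which they close (so a half turn about z gives the same grasp; the last joint's range is limited). The gripper opens to 85 mm and grips with 20 to 120 N. Pads are 22 mm wide; open, the fingers measure 114 mm over their backs; the gripper's body (76 mm by 85 mm) begins 54 mm behind the grasp point. The pads swing forward as they close: fully open they stand 13 mm farther back than shut.
Start: joints at [1.233, 0.32, 1.565, -0, 1.257, -0.02], TCP at [179.677, 546.221, 231.338] pointing down, gripper open.
Joint ranges: [-3.11, 3.11], [-0.84, 2.01], [0.21, 2.61], [-1.34, 4.49], [0.05, 2.63], [-2.56, 2.56]. Speed limits (rad/s): [2.57, 2.57, 3.14, 3.14, 3.14, 3.14].

### API

Orientations are given as a unit quaternion [w, x, y, z].
In Python, from plant import state, capture, sign_off gives the robot as it stands.
- The arm moves only by the tool apply_moves, never from a script. Its argument "motion" is a list of rows, each an object with "xyz": the shift along the world's x, y, z in mm, a list of three; "delta_rot": the turn, a rotation vector about the world's x, y, z in degrees, a list of three; "claw": the closure, from -1 (fully open) to 1 (shut). A call has 1 to 12 rows; each row is the pose to reach, as a shift and turn from the pose commanded when the call began; what a row does not reach only later rows make up. A row lasts 1/8 s, in which the tool goes at most 62.5 mm and 10.7 degrees, less where a joint would pass 70% of its speed; a pose out of reach is approached as far as the arm can. A call with a gripper value outside its range is refused whole. The fingers move at their own pace and stop on an object; "force" is the grip in N (left out, the last holds). Time passes only in rows, so rows that repeat a pose let the fingers close. It gives the time, the measured TCP pose, the force, the opening and the grip force at its end, in the units of the state.
- state(): the state, without advancing time (a new reading comes with each control period).
- capture(name): name is "side" or "top" or "wrist"; returns a dict with "img" (384x512x3 uint8, red, green, blue), "fx", "fy", "cx", "cy" (pixels), "cam_to_world" (4x4, takes a point from camera to world coordinates). Camera axes: x right, y up, looking along -z (the intrinsics and any distortion apply to the point x, -y, -z); pixel columns grow to the right and rows downward; lengths in mm; the calibration is good to about 2 mm. The wrist camera is an equidistant fisheye: a pixel r from the principal point sees the ray r / f radians off the axis. A picture is of the moment at which its call begins. There is no depth.
- sign_off(): hands the job in; it is judged then, once.
The state is a dict: "time_s": time; "joint_pos": joint angles; "joint_vel": joint speeds; "effort": joint torques, N m; "position": TCP position; "orientation": TCP orientation; "ft_force": force on the tool from outside, world axes, zero at the start; "ft_torque": the same for the moment, N m; "width": finger opening in mm; "finger_force": force on a finger pad.
Only numpy, scipy, OpenCV 4.12 (cv2) and the standard library are available. Lean on these libraries where they do the work, as an engineer would, in place of code of your own. Each camera call takes 0.05 s, during which the arm holds its last target. There are 200 camera calls.

## Working session

There is one attempt and no reset: what is moved stays moved. The work goes in short steps, Python scripts to look and compute and a tool call to move; the robot and the scene stay as the last step left them, time stands still between calls to the robot, and variables do not carry over. Pictures are saved under pics/ and viewed, at most 10 in all, crops included, and the job is handed in when it is done.

Besides the shell and the picture viewer there is one more tool, called by a JSON object that holds its "op" and its "data". apply_moves: Moves the arm, as the interface text tells. Its arguments: {"type":"object","properties":{"motion":{"type":"array"},"force":{"type":"number"}},"required":["motion"]}

```bash
mkdir -p pics
cat > h.py <<'E'
import numpy as np, cv2
from plant import state, capture, sign_off
def ray(c,u,v):
    x=(u-c['cx'])/c['fx']; y=(v-c['cy'])/c['fy']
    d=np.array([x,-y,-1.0])
    if c.get('fish'):
        r=np.hypot(x,y); s=np.sin(r)/r if r>1e-9 else 1
        d=np.array([x*s,-y*s,-np.cos(r)])
    M=np.array(c['cam_to_world']); return M[:3,3], M[:3,:3]@d
def hit(c,u,v,z):
    o,d=ray(c,u,v); return (o+d*(z-o[2])/d[2])[:2]
def cap(n):
    c=capture(n); c['fish']=(n=='wrist'); return c
def save(c,n): cv2.imwrite('pics/'+n+'.png',cv2.cvtColor(c['img'],cv2.COLOR_RGB2BGR))
E
python3 - <<'E'
from h import *
import pickle
for n in('top','side','wrist'):
    c=cap(n); pickle.dump(c,open(n+'0.pkl','wb')); save(c,n+'0'); print(n,[k for k in c],c['fx'],c['cx'],np.round(np.array(c['cam_to_world']),2).tolist())
a=cv2.imread('pics/top0.png'); cv2.imwrite('pics/t0.png',cv2.resize(a,(800,600),interpolation=cv2.INTER_CUBIC))
print(state())
E
```

```text
top ['img', 'fx', 'fy', 'cx', 'cy', 'cam_to_world', 'fish'] 410.5862842763281 252.5284652546023 [[-0.02, 0.99, -0.17, 328.94], [-1.0, -0.03, -0.02, 78.28], [-0.03, 0.17, 0.99, 1288.41], [0.0, 0.0, 0.0, 1.0]]
side ['img', 'fx', 'fy', 'cx', 'cy', 'cam_to_world', 'fish'] 493.8179614870396 249.08484332574974 [[-0.85, 0.23, -0.47, -169.4], [-0.52, -0.37, 0.77, 1253.37], [0.01, 0.9, 0.44, 735.56], [0.0, 0.0, 0.0, 1.0]]
wrist ['img', 'fx', 'fy', 'cx', 'cy', 'cam_to_world', 'fish'] 297.3186396354542 252.3066975108405 [[0.31, -0.91, -0.26, 110.72], [0.95, 0.3, 0.09, 567.87], [-0.0, -0.28, 0.96, 373.22], [0.0, 0.0, 0.0, 1.0]]
{'time_s': 0.15, 'joint_pos': array([ 1.23297828e+00,  3.20130221e-01,  1.56535882e+00,  1.47760950e-05,
        1.25743804e+00, -2.00258829e-02]), 'joint_vel': array([-9.09291097e-05, -1.79047498e-03, -3.37250090e-03,  5.03830394e-04,
       -7.82050646e-04, -2.26478657e-03]), 'effort': array([-7.00859505e-05, -4.15841138e+01, -2.34344316e+01, -1.06913105e-04,
        5.91909396e-03, -6.07066056e-06]), 'position': array([179.56202534, 545.8711431 , 230.69946285]), 'orientation': array([-1.25657372e-04,  1.58230511e-01,  9.87401975e-01, -6.55309256e-04]), 'ft_force': array([-0.53240515,  0.24606433, -0.8732437 ]), 'ft_torque': array([-0.02245164,  0.02343374, -0.04928879]), 'finger_force': 0.0, 'width': 85.50061659718583}
```

View pics/t0.png

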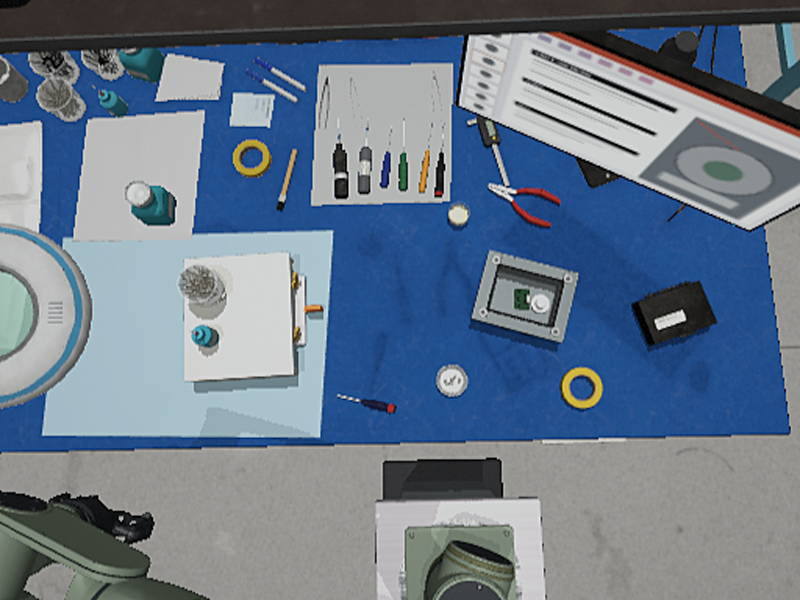

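View pics/side0.png

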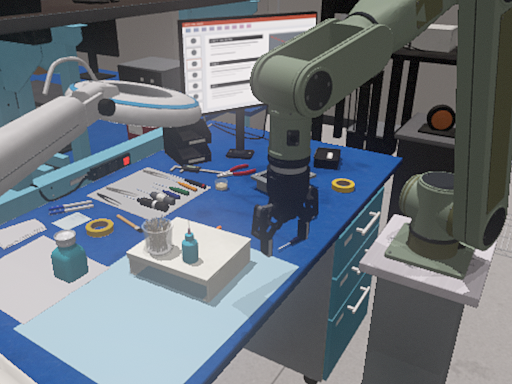

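The top view (scaled 1.5625×) shows the orange tab at about (315,308), sticking out to the right (-y) of the riser, whose corners are near (185,258) and (297,375). The housing is at about (525,297), the dish at (452,380) and the screwdriver at (370,403).

```bash
cat >> h.py <<'E'
def blob(c,mask,roi=None,k=1):
    m=mask.astype(np.uint8)
    if roi: q=np.zeros_like(m); x0,y0,x1,y1=roi; q[y0:y1,x0:x1]=1; m*=q
    cs,_=cv2.findContours(m,cv2.RETR_EXTERNAL,cv2.CHAIN_APPROX_NONE)
    return sorted(cs,key=cv2.contourArea)[::-1][:k]
def hsv(c): return cv2.cvtColor(c['img'],cv2.COLOR_RGB2HSV)
E
python3 - <<'E'
from h import *
import pickle
c=pickle.load(open('top0.pkl','rb')); H=hsv(c); h,s,v=[H[...,i].astype(int) for i in range(3)]
t=blob(c,(h>4)&(h<20)&(s>130)&(v>90),(188,185,215,210))[0]
print('tab px',t.reshape(-1,2).min(0),t.reshape(-1,2).max(0))
r=cv2.minAreaRect(t); print(r,[np.round(hit(c,p[0],p[1],43),1).tolist() for p in cv2.boxPoints(r)])
def quad(m,roi,z):
    b=blob(c,m,roi)[0]; r=cv2.minAreaRect(cv2.convexHull(b)); P=np.array([hit(c,*p,z) for p in cv2.boxPoints(r)])
    w=cv2.minAreaRect(P.astype(np.float32)); print(np.round(r[0],1),np.round(P,1).tolist(),'ctr',np.round(P.mean(0),1),'size',np.round(w[1],1),'ang',round(w[2],2))
quad((s<60)&(v>60)&(s>=0),(295,150,380,230),50)
quad((s<25)&(v>190),(110,155,193,250),68)
w=pickle.load(open('wrist0.pkl','rb')); a=w['img']; cv2.imwrite('pics/w0.png',cv2.resize(a[...,::-1],(768,576)))
crop=c['img'][150:260,100:390,::-1]; cv2.imwrite('pics/tc.png',np.vstack([cv2.resize(crop,(800,303),interpolation=cv2.INTER_CUBIC)]))
E
```

```text
tab px [195 196] [206 199]
((200.5, 197.5), (3.0, 11.0), 90.0) [[530.0, 286.2], [529.0, 252.2], [519.7, 252.2], [520.6, 286.2]]
[336.  189.2] [[495.9, -37.4], [633.7, -79.6], [579.8, -255.5], [444.4, -210.6]] ctr [ 538.5 -145.8] size [184.  144.1] ang 72.96
[150.9 202.1] [[628.8, 536.5], [636.3, 315.2], [397.3, 299.4], [389.3, 513.4]] ctr [512.9 416.1] size [246.6 221.3] ang 3.79
```

View pics/tc.png

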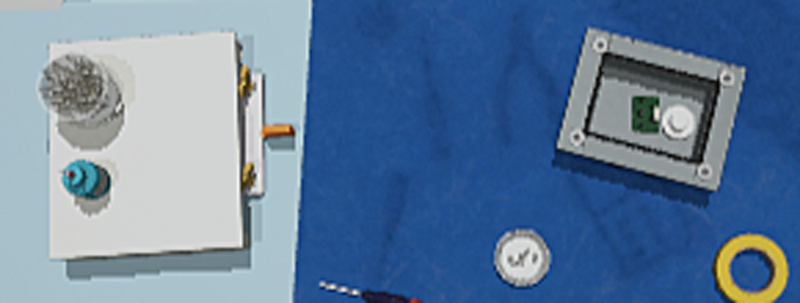

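The crop shows the cover's front edge running (258,72)→(263,195), with its two front wings either side of the tab; the tab's centre is at crop (278,131), about (525, 269) mm. The riser's front edge is tilted a few degrees. I'll go above the tab and take a closer look with the wrist camera.

{"op": "apply_moves", "data": {"motion": [{"xyz": [43,-35,0],"delta_rot": [0,0,-8.6],"claw": -1},{"xyz": [86,-70,0],"delta_rot": [0,0,-17.2],"claw": -1},{"xyz": [129,-105,0],"delta_rot": [0,0,-25.8],"claw": -1},{"xyz": [172,-141,0],"delta_rot": [0,0,-34.4],"claw": -1},{"xyz": [215,-176,0],"delta_rot": [0,0,-43],"claw": -1},{"xyz": [259,-211,0],"delta_rot": [0,0,-51.6],"claw": -1},{"xyz": [302,-247,0],"delta_rot": [0,0,-60.2],"claw": -1},{"xyz": [345,-282,0],"delta_rot": [0,0,-68.8],"claw": -1},{"xyz": [345,-282,-40],"delta_rot": [0,0,-69],"claw": -1},{"xyz": [345,-282,-80],"delta_rot": [0,0,-69],"claw": -1},{"xyz": [345,-282,-80],"delta_rot": [0,0,-69],"claw": -1}]}}

```text
time_s: 1.52
position: [522.6, 263.0, 148.2]
orientation: [-0.001, 0.69, 0.724, -0.004]
ft_force: [0.5, -0.9, 0.7]
width: 85.5
finger_force: 0.0
```

Run:
```python
from h import *
import pickle
c=cap('wrist'); pickle.dump(c,open('wrist1.pkl','wb')); a=c['img'][...,::-1]; cv2.imwrite('pics/w1.png',cv2.resize(a,(768,576),interpolation=cv2.INTER_CUBIC))
s=state(); print(s['time_s'],s['position'],s['orientation'],s['joint_pos'],np.round(c['cam_to_world'],2).tolist())
```

```text
1.575 [524.13940502 263.92010227 150.56557966] [-4.64394942e-04  6.89696020e-01  7.24097736e-01 -1.28547535e-03] [ 4.46893981e-01  3.99800270e-01  1.65561204e+00 -4.98458300e-05
  1.08891356e+00  3.98260924e-01] [[1.0, -0.05, -0.01, 518.62], [0.05, 0.96, 0.28, 333.94], [-0.01, -0.28, 0.96, 290.6], [0.0, 0.0, 0.0, 1.0]]
```

View pics/w1.png

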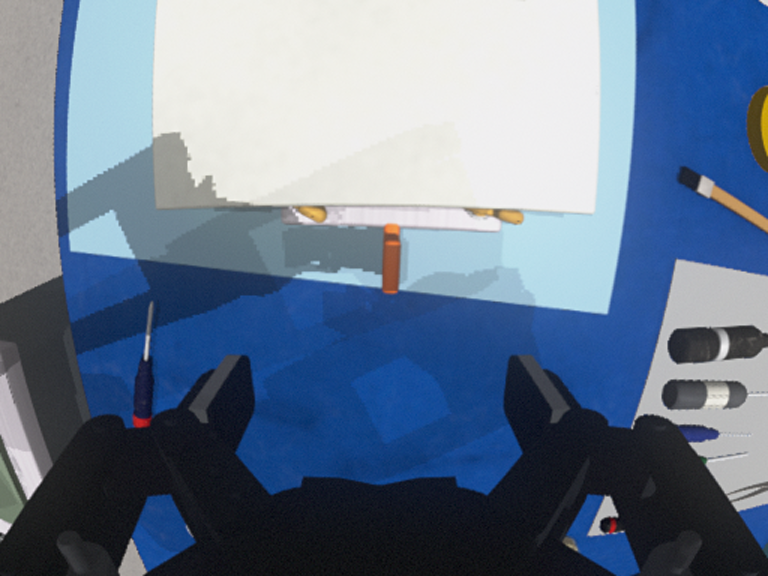

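The wrist view (scaled 1.5×) shows the tab from (392,228) to (390,293), the plate's front edge (283,223)→(500,231), the riser edge (156,207)→(594,213) and two front wings at (312,213) and (505,215).

Run:
```python
from h import *
import pickle
c=pickle.load(open('wrist1.pkl','rb')); H=hsv(c); h,s,v=[H[...,i].astype(int) for i in range(3)]
P=lambda x,y,z:np.round(hit(c,x/1.5,y/1.5,z),1)
print('riser',P(156,207,68),P(594,213,68)); print('plate',P(283,228,10+2),P(500,231,12),P(283,223,18),P(500,227,18))
t=blob(c,(h>4)&(h<20)&(s>150)&(v>120),(250,148,275,200))[0].reshape(-1,2); print(t.min(0),t.max(0))
for y in (152,160,175,190,194):
    q=t[abs(t[:,1]-y)<=1]; print(y,q[:,0].min(),q[:,0].max(),np.round(hit(c,(q[:,0].min()+q[:,0].max()+0)/2,y,44),1))
print('mat edge',P(75,253,2),P(608,313,2))
```

```text
riser [396.5 306.6] [634.4 314.7]
plate [457.4 286.9] [597.1 292.2] [458.7 291.1] [595.1 295.6]
[256 166] [264 194]Traceback (most recent call last):
  File "<stdin>", line 8, in <module>
    return umr_minimum(a, axis, None, out, keepdims, initial, where)
ValueError: zero-size array to reduction operation minimum which has no identity
```

Run:
```python
from h import *
import pickle
c=pickle.load(open('wrist1.pkl','rb'))
P=lambda x,y,z:np.round(hit(c,x/1.5,y/1.5,z),1)
for p in [(390.5,293,42),(390.5,285,44),(392,231,44),(392,240,44)]: print(p,P(*p))
print('mat edge',P(75,253,2),P(608,313,2))
```

```text
(390.5, 293, 42) [527.5 256.2]
(390.5, 285, 44) [527.2 261.7]
(392, 231, 44) [526.3 293.1]
(392, 240, 44) [526.5 288. ]
mat edge [279.9 263.1] [694.5 235.7]
```

{"op": "apply_moves", "data": {"motion": [{"xyz": [2.3,5,-50],"delta_rot": [0,0,-0.8],"claw": -1},{"xyz": [2.3,5,-100],"delta_rot": [0,0,-0.8],"claw": -1},{"xyz": [2.3,5,-137],"delta_rot": [0,0,-0.8],"claw": -1},{"xyz": [2.3,5,-137],"delta_rot": [0,0,-0.8],"claw": 1},{"xyz": [2.3,5,-137],"delta_rot": [0,0,-0.8],"claw": 1},{"xyz": [2.3,5,-137],"delta_rot": [0,0,-0.8],"claw": 1},{"xyz": [2.3,5,-137],"delta_rot": [0,0,-0.8],"claw": 1},{"xyz": [2.3,5,-137],"delta_rot": [0,0,-0.8],"claw": 1},{"xyz": [2.3,5,-137],"delta_rot": [0,0,-0.8],"claw": 1}], "force": 40}}

```text
time_s: 2.7
position: [528.2, 269.7, 15.8]
orientation: [0.001, 0.695, 0.719, 0.002]
ft_force: [0.3, -0.8, 6.9]
width: 9.3
finger_force: 39.7
```

{"op": "apply_moves", "data": {"motion": [{"xyz": [0.4,-10,0],"delta_rot": [0,0,0],"claw": 1},{"xyz": [1,-28,0],"delta_rot": [0,0,0],"claw": 1},{"xyz": [1.6,-46,0],"delta_rot": [0,0,0],"claw": 1},{"xyz": [2.3,-66,0],"delta_rot": [0,0,0],"claw": 1},{"xyz": [3,-86,0],"delta_rot": [0,0,0],"claw": 1},{"xyz": [3.7,-106,0],"delta_rot": [0,0,0],"claw": 1},{"xyz": [4.4,-126,0],"delta_rot": [0,0,0],"claw": 1},{"xyz": [5.1,-146,0],"delta_rot": [0,0,0],"claw": 1},{"xyz": [5.8,-166,0],"delta_rot": [0,0,0],"claw": 1},{"xyz": [6.4,-182,0],"delta_rot": [0,0,0],"claw": 1},{"xyz": [6.8,-194,-1],"delta_rot": [0,0,0],"claw": 1},{"xyz": [7,-200,-2],"delta_rot": [0,0,0],"claw": 1}]}}

```text
time_s: 4.2
position: [534.4, 69.0, 13.0]
orientation: [-0.0, 0.695, 0.719, 0.001]
ft_force: [0.2, 6.2, 7.2]
width: 9.6
finger_force: 40.0
```

{"op": "apply_moves", "data": {"motion": [{"xyz": [0,0,0],"delta_rot": [0,0,0],"claw": 1},{"xyz": [0,0,0],"delta_rot": [0,0,0],"claw": -1},{"xyz": [0,0,0],"delta_rot": [0,0,0],"claw": -1},{"xyz": [0,0,0],"delta_rot": [0,0,0],"claw": -1},{"xyz": [0,0,50],"delta_rot": [0,0,0],"claw": -1},{"xyz": [0,0,100],"delta_rot": [0,0,0],"claw": -1},{"xyz": [0,0,150],"delta_rot": [0,0,0],"claw": -1},{"xyz": [0,0,150],"delta_rot": [0,0,0],"claw": -1}]}}

```text
time_s: 5.2
position: [536.4, 69.4, 166.4]
orientation: [0.003, 0.695, 0.719, 0.003]
ft_force: [-0.0, 0.3, -0.2]
width: 85.3
finger_force: 0.0
```

Run:
```python
from h import *
import pickle
c=cap('wrist'); t=cap('top'); pickle.dump((c,t),open('w2.pkl','wb')); a=c['img'][...,::-1]; cv2.imwrite('pics/w2.png',cv2.resize(a,(768,576),interpolation=cv2.INTER_CUBIC))
s=state(); print(s['time_s'],s['position'],s['orientation'])
```

```text
5.3 [533.58229187  69.1267085  162.16097868] [ 3.11913188e-05  6.94643504e-01  7.19354148e-01 -1.08020276e-04]
```

View pics/w2.png

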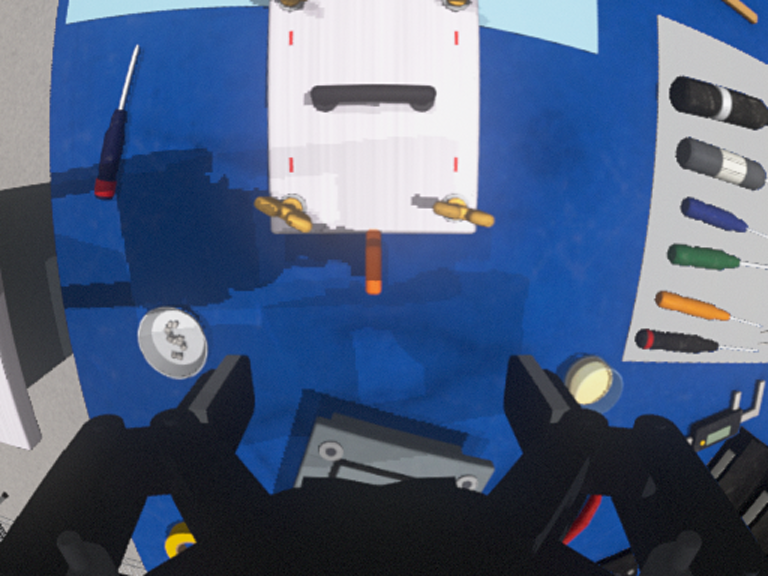

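The cover lies free on the bench: handle bar at (373,97), tab at (374,262), front wings at (284,213) and (463,212). Before grasping it I'll look down on the housing.

{"op": "apply_moves", "data": {"motion": [{"xyz": [0,-60,20],"delta_rot": [0,0,0],"claw": -1},{"xyz": [0,-120,30],"delta_rot": [0,0,0],"claw": -1},{"xyz": [0,-180,40],"delta_rot": [0,0,0],"claw": -1},{"xyz": [0,-240,40],"delta_rot": [0,0,0],"claw": -1},{"xyz": [0,-290,40],"delta_rot": [0,0,0],"claw": -1},{"xyz": [0,-290,40],"delta_rot": [0,0,0],"claw": -1},{"xyz": [0,-290,40],"delta_rot": [0,0,0],"claw": -1}]}}

```text
time_s: 6.18
position: [533.1, -220.0, 200.5]
orientation: [-0.002, 0.695, 0.719, -0.0]
ft_force: [-0.4, 0.1, -0.1]
width: 85.2
finger_force: 0.0
```

Run:
```python
from h import *
import pickle
w=cap('wrist'); pickle.dump(w,open('w3.pkl','wb')); a=w['img'][...,::-1]; cv2.imwrite('pics/w3.png',cv2.resize(a,(768,576),interpolation=cv2.INTER_CUBIC))
c,t=pickle.load(open('w2.pkl','rb'))
P=lambda x,y,z:np.round(hit(c,x/1.5,y/1.5,z),1)
H=hsv(c); h,s,v=[H[...,i].astype(int) for i in range(3)]
b=blob(c,v<75,(195,50,300,72))[0]; r=cv2.minAreaRect(b); print(r)
print('bar top',P(r[0][0]*1.5,r[0][1]*1.5,45),'ends',P(312,93,48),P(436,93,48))
print('ticks',[P(x,y,16) for x,y in((291,38),(456,38),(291,165),(456,164))])
print('plate front',P(272,232,14),P(476,232,14))
H=hsv(w); h,s,v=[H[...,i].astype(int) for i in range(3)]
b=blob(w,(s<70)&(v>70),(170,30,340,230))[0]; hu=cv2.approxPolyDP(cv2.convexHull(b),6,True).reshape(-1,2); print(hu.tolist(),[np.round(hit(w,*p,50),1).tolist() for p in hu])
```

```text
((252.5, 57.0), (1.0, 0.0), 180.0)
bar top [532.  183.7] ends [493.6 178.1] [565.1 180.5]
ticks [array([473.4, 221.2]), array([581.4, 224.8]), array([476.3, 134.8]), array([584.5, 139.1])]
plate front [462.9  89.3] [601.7  93.9]
[[339, 40], [339, 92], [295, 206], [170, 165], [212, 30], [317, 30]] [[612.3, -76.1], [614.2, -129.9], [576.8, -250.4], [445.6, -210.7], [486.4, -73.2], [589.5, -68.1]]
```

View pics/w3.png

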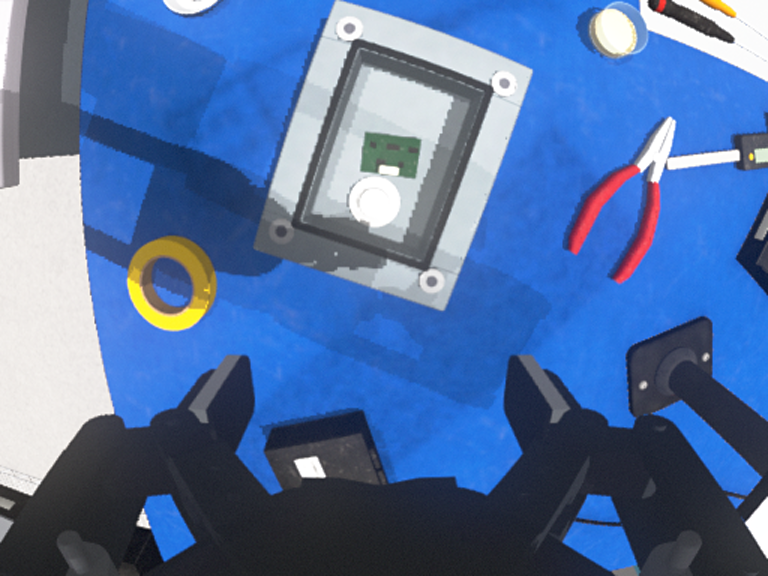

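The housing is fully in view, with flange corners at about (335,0), (532,69), (443,310), (255,248) and hole centres at (349,28), (504,83), (432,281), (281,231). The cover's ticks put its centre at (529,180) with x axis at 92.1°.

Run:
```python
from h import *
import pickle
w=pickle.load(open('w3.pkl','rb'))
g=cv2.cvtColor(w['img'],cv2.COLOR_RGB2GRAY)
def rep(n,pts,z):
    P=np.array([hit(w,x/1.5,y/1.5,z) for x,y in pts]); r=cv2.minAreaRect(P.astype(np.float32))
    long=((P[0]+P[1])-(P[2]+P[3]))/2; print(n,np.round(P,1).tolist(),'ctr',np.round(P.mean(0),1),np.round(r[1],1),'long ang',np.round(np.degrees(np.arctan2(long[1],long[0])),2))
rep('corner',[(335,0),(532,69),(443,310),(255,248)],49)
rep('holes',[(349,28),(504,83),(432,281),(281,231)],49)
rep('gasket',[(358,41),(494,88),(428,268),(295,226)],50)
```

```text
corner [[496.0, -40.2], [629.5, -79.9], [577.4, -251.5], [445.3, -211.3]] ctr [ 537.  -145.7] [179.3 139.3] long ang 73.3
holes [[506.1, -60.8], [609.8, -92.4], [568.1, -230.6], [464.0, -199.1]] ctr [ 537.  -145.7] [144.5 108.7] long ang 73.13
gasket [[512.4, -70.3], [602.8, -96.9], [564.6, -221.3], [474.0, -195.3]] ctr [ 538.5 -146. ] [131.9  94.3] long ang 72.92
```

{"op": "apply_moves", "data": {"motion": [{"xyz": [-0.5,45,0],"delta_rot": [0,0,10],"claw": -1},{"xyz": [-1,90,0],"delta_rot": [0,0,20],"claw": -1},{"xyz": [-1.5,135,0],"delta_rot": [0,0,30],"claw": -1},{"xyz": [-2,180,0],"delta_rot": [0,0,40],"claw": -1},{"xyz": [-2.5,225,0],"delta_rot": [0,0,50],"claw": -1},{"xyz": [-3,270,-20],"delta_rot": [0,0,60],"claw": -1},{"xyz": [-3.5,315,-40],"delta_rot": [0,0,70],"claw": -1},{"xyz": [-4,360,-60],"delta_rot": [0,0,80],"claw": -1},{"xyz": [-4.8,400,-80],"delta_rot": [0,0,90],"claw": -1},{"xyz": [-4.8,400,-100],"delta_rot": [0,0,90],"claw": -1},{"xyz": [-4.8,400,-100],"delta_rot": [0,0,90],"claw": -1}]}}

```text
time_s: 7.6
position: [526.8, 180.5, 100.7]
orientation: [-0.002, -0.019, 1.0, -0.001]
ft_force: [-0.5, -0.1, -0.4]
width: 85.5
finger_force: 0.0
```

{"op": "apply_moves", "data": {"motion": [{"xyz": [0,0,-40],"delta_rot": [0,0,0],"claw": -1},{"xyz": [0,0,-80],"delta_rot": [0,0,0],"claw": -1},{"xyz": [0,0,-80],"delta_rot": [0,0,0],"claw": -1},{"xyz": [0,0,-80],"delta_rot": [0,0,0],"claw": 1},{"xyz": [0,0,-80],"delta_rot": [0,0,0],"claw": 1},{"xyz": [0,0,-80],"delta_rot": [0,0,0],"claw": 1},{"xyz": [0,0,-80],"delta_rot": [0,0,0],"claw": 1},{"xyz": [0,0,-80],"delta_rot": [0,0,0],"claw": 1},{"xyz": [0,0,-80],"delta_rot": [0,0,0],"claw": 1}], "force": 70}}

```text
time_s: 8.72
position: [529.5, 179.4, 23.2]
orientation: [0.001, -0.017, 1.0, 0.0]
ft_force: [-0.8, 0.1, 6.7]
width: 9.0
finger_force: 68.7
```

{"op": "apply_moves", "data": {"motion": [{"xyz": [0,0,15],"delta_rot": [0,0,0],"claw": 1},{"xyz": [0,0,45],"delta_rot": [0,0,0],"claw": 1},{"xyz": [0,-20,80],"delta_rot": [0,0,-1],"claw": 1},{"xyz": [1,-55,100],"delta_rot": [0,0,-3],"claw": 1},{"xyz": [2,-95,100],"delta_rot": [0,0,-5],"claw": 1},{"xyz": [3,-140,100],"delta_rot": [0,0,-8],"claw": 1},{"xyz": [4,-185,100],"delta_rot": [0,0,-11],"claw": 1},{"xyz": [5,-230,100],"delta_rot": [0,0,-14],"claw": 1},{"xyz": [6,-270,100],"delta_rot": [0,0,-16],"claw": 1},{"xyz": [7.5,-300,95],"delta_rot": [0,0,-18],"claw": 1},{"xyz": [8.4,-318,80],"delta_rot": [0,0,-18.9],"claw": 1},{"xyz": [8.6,-325,65],"delta_rot": [0,0,-18.9],"claw": 1}]}}

```text
time_s: 10.22
position: [537.2, -146.2, 86.1]
orientation: [-0.001, 0.147, 0.989, 0.0]
ft_force: [0.1, 0.7, -4.5]
width: 8.9
finger_force: 68.9
```

{"op": "apply_moves", "data": {"motion": [{"xyz": [0,0,0],"delta_rot": [0,0,0],"claw": 1},{"xyz": [0,0,0],"delta_rot": [0,0,0],"claw": 1}]}}

```text
time_s: 10.48
position: [537.8, -144.8, 87.2]
orientation: [-0.0, 0.146, 0.989, 0.0]
ft_force: [-0.3, -1.3, -4.4]
width: 8.9
finger_force: 68.8
```

Run:
```python
from h import *
import pickle
w=cap('wrist'); t=cap('top'); pickle.dump((w,t),open('w4.pkl','wb'))
A=cv2.resize(w['img'][...,::-1],(640,480)); B=cv2.resize(t['img'][130:250,270:430,::-1],(640,480),interpolation=cv2.INTER_CUBIC)
cv2.imwrite('pics/w4.png',cv2.resize(A,(800,600)))
s=state(); print(s['time_s'],s['position'],s['orientation'],s['ft_force'],s['width'])
```

```text
10.575 [ 538.17543253 -145.02826497   87.75896759] [3.90472880e-04 1.46447887e-01 9.89218305e-01 9.00839920e-05] [-0.10789623 -0.36902272 -4.34204226] 8.442747680409342
```

View pics/w4.png

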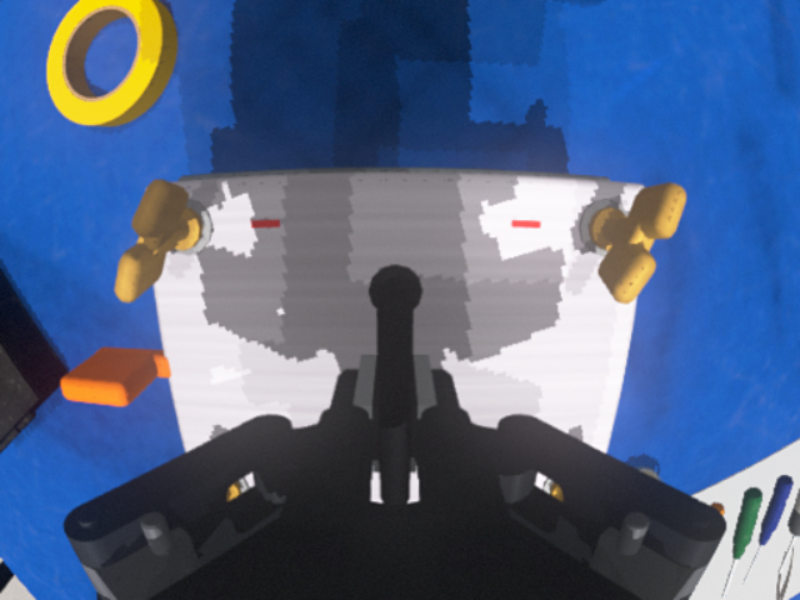

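The held cover hides the housing; two red ticks at (266,224) and (526,224) let me check the cover's pose in the grip.

Run:
```python
from h import *
import pickle
w,t=pickle.load(open('w4.pkl','rb'))
A,B=[hit(w,x/1.5625,y/1.5625,81) for x,y in((266,224),(526,224))]
d=B-A; L=np.hypot(*d); u=d/L; print(A,B,L,np.degrees(np.arctan2(u[1],u[0])))
n=np.array([-u[1],u[0]]); print('cover ctr',(A+B)/2-54*n)
```

```text
[ 473.65039418 -170.32478115] [498.49078313 -88.17914238] 85.81929207296037 73.17497239138909
cover ctr [ 537.75901892 -144.88225853]
```

{"op": "apply_moves", "data": {"motion": [{"xyz": [0,-0.4,-6],"delta_rot": [0,0,0],"claw": 1},{"xyz": [0,-0.4,-11],"delta_rot": [0,0,0],"claw": 1},{"xyz": [0,-0.4,-15],"delta_rot": [0,0,0],"claw": 1},{"xyz": [0,-0.4,-18],"delta_rot": [0,0,0],"claw": 1},{"xyz": [0,-0.4,-20],"delta_rot": [0,0,0],"claw": 1},{"xyz": [0,-0.4,-21.5],"delta_rot": [0,0,0],"claw": 1},{"xyz": [0,-0.4,-22.5],"delta_rot": [0,0,0],"claw": 1},{"xyz": [0,-0.4,-23],"delta_rot": [0,0,0],"claw": 1},{"xyz": [0,-0.4,-23],"delta_rot": [0,0,0],"claw": 1}]}}

```text
time_s: 11.7
position: [537.9, -146.1, 64.5]
orientation: [0.0, 0.147, 0.989, 0.0]
ft_force: [-1.0, 0.0, -4.0]
width: 8.9
finger_force: 69.1
```

{"op": "apply_moves", "data": {"motion": [{"xyz": [0,0,-0.7],"delta_rot": [0,0,0],"claw": 1},{"xyz": [0,0,-1.4],"delta_rot": [0,0,0],"claw": 1},{"xyz": [0,0,-1.4],"delta_rot": [0,0,0],"claw": 1}]}}

```text
time_s: 12.08
position: [537.9, -146.1, 64.4]
orientation: [0.0, 0.147, 0.989, 0.0]
ft_force: [-2.2, 1.2, 6.2]
width: 8.9
finger_force: 70.6
```

{"op": "apply_moves", "data": {"motion": [{"xyz": [0,0,0],"delta_rot": [0,0,0],"claw": -1},{"xyz": [0,0,0],"delta_rot": [0,0,0],"claw": -1},{"xyz": [0,0,0],"delta_rot": [0,0,0],"claw": -1},{"xyz": [0,0,30],"delta_rot": [0,0,0],"claw": -1},{"xyz": [0,0,80],"delta_rot": [0,0,-10],"claw": -1},{"xyz": [0,-20,130],"delta_rot": [0,0,-20],"claw": -1},{"xyz": [-3,-50,152],"delta_rot": [0,0,-30],"claw": -1},{"xyz": [-3,-64,152],"delta_rot": [0,0,-40],"claw": -1},{"xyz": [-3,-64,152],"delta_rot": [0,0,-50],"claw": -1},{"xyz": [-3,-64,152],"delta_rot": [0,0,-60],"claw": -1},{"xyz": [-3,-64,152],"delta_rot": [0,0,-70],"claw": -1},{"xyz": [-3,-64,152],"delta_rot": [0,0,-70],"claw": -1}]}}

```text
time_s: 13.58
position: [534.7, -210.2, 214.8]
orientation: [-0.0, 0.687, 0.727, -0.0]
ft_force: [0.1, 0.3, -0.2]
width: 85.2
finger_force: 0.0
```

Run:
```python
from h import *
import pickle
w=cap('wrist'); t=cap('top'); pickle.dump((w,t),open('w5.pkl','wb'))
cv2.imwrite('pics/w5.png',cv2.resize(w['img'][0:240,120:400,::-1],(700,600),interpolation=cv2.INTER_CUBIC))
s=state(); print(s['time_s'],s['position'],s['orientation'],s['ft_force'],s['width'])
```

```text
13.675 [ 534.76789733 -210.20100416  214.83483624] [-1.09918733e-05  6.86821906e-01  7.26825749e-01  9.50841059e-06] [-0.25005368  0.42559741 -0.51123747] 85.52597970667827
```

View pics/w5.png

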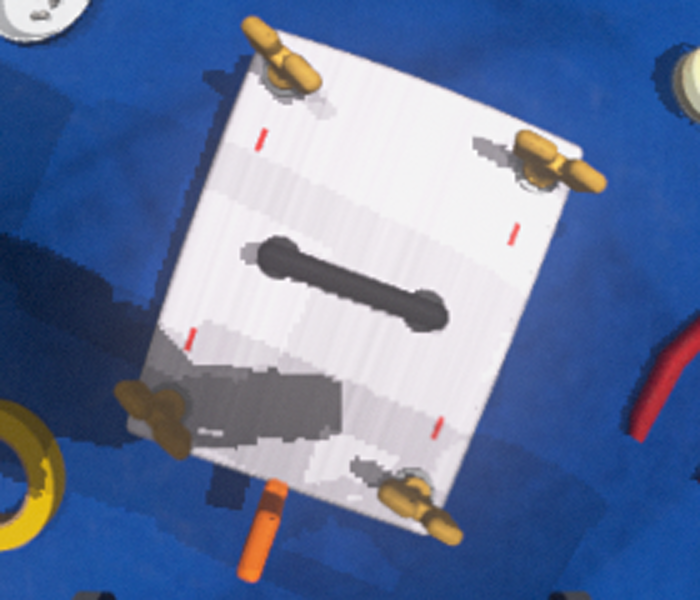

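The cover is seated on the housing. In crop pixels (2.5×), the wings run c (254,28)–(310,82), b (530,142)–(597,182), d (126,390)–(180,448) and a (391,494)–(451,535); the ticks are at (261,139), (514,234), (190,339) and (438,428).

Run:
```python
from h import *
import pickle
w,t=pickle.load(open('w5.pkl','rb'))
P=lambda p,z: hit(w,120+p[0]/2.5,p[1]/2.5,z)
T=np.array([P(p,66) for p in((261,139),(514,234),(190,339),(438,428))]); o=T.mean(0); l=(T[0]+T[1]-T[2]-T[3]); 
yaw=np.arctan2(l[1],l[0]); print('cover',o.round(1),np.degrees(yaw).round(2))
ex=np.array([np.cos(yaw),np.sin(yaw)]); ey=np.array([-ex[1],ex[0]])
W=dict(c=((254,28),(310,82)),b=((530,142),(597,182)),d=((126,390),(180,448)),a=((391,494),(451,535)))
off=dict(a=(-72,-54),b=(72,-54),c=(72,54),d=(-72,54))
for k in 'acbd':
    A,B=[P(p,95) for p in W[k]]; d=B-A; ang=np.degrees(np.arctan2(d[1],d[0]))
    th=(np.degrees(yaw)+90-ang)%180
    q=o+off[k][0]*ex+off[k][1]*ey
    print(k,'theta',round(th,1),'len',np.hypot(*d).round(1),'mid',((A+B)/2).round(1),'screw',q.round(1))
```

```text
cover [ 537.6 -146.8] 73.13
a theta 15.0 len 28.6 mid [ 568.2 -229.7] screw [ 568.4 -231.4]
c theta 27.0 len 29.0 mid [507.7 -64.5] screw [506.8 -62.2]
b theta 6.3 len 28.5 mid [610.  -95.1] screw [610.2 -93.6]
d theta 28.6 len 29.4 mid [ 466.9 -198.4] screw [ 465. -200.]
```

{"op": "apply_moves", "data": {"motion": [{"xyz": [10,-10,-20],"delta_rot": [0,0,9.2],"claw": -1},{"xyz": [20,-20,-40],"delta_rot": [0,0,18.4],"claw": -1},{"xyz": [33.7,-20.6,-60],"delta_rot": [0,0,27.6],"claw": -1},{"xyz": [33.7,-20.6,-80],"delta_rot": [0,0,36.8],"claw": -1},{"xyz": [33.7,-20.6,-80],"delta_rot": [0,0,46],"claw": -1},{"xyz": [33.7,-20.6,-80],"delta_rot": [0,0,55],"claw": -1},{"xyz": [33.7,-20.6,-110],"delta_rot": [0,0,55],"claw": -1},{"xyz": [33.7,-20.6,-139],"delta_rot": [0,0,55],"claw": -1},{"xyz": [33.7,-20.6,-139],"delta_rot": [0,0,55],"claw": -1}], "force": 25}}

```text
time_s: 14.8
position: [566.9, -230.1, 73.8]
orientation: [-0.003, 0.274, 0.962, 0.0]
ft_force: [0.5, -0.6, 0.7]
width: 85.8
finger_force: 0.0
```

{"op": "apply_moves", "data": {"motion": [{"xyz": [0,0,0],"delta_rot": [0,0,0],"claw": 1},{"xyz": [0,0,0],"delta_rot": [0,0,0],"claw": 1},{"xyz": [0,0,0],"delta_rot": [0,0,0],"claw": 1},{"xyz": [0,0,0],"delta_rot": [0,0,0],"claw": 1},{"xyz": [0,0,0],"delta_rot": [0,0,0],"claw": 1},{"xyz": [0,0,0],"delta_rot": [0,0,0],"claw": 1}]}}

```text
time_s: 15.55
position: [568.6, -230.8, 76.4]
orientation: [0.0, 0.275, 0.961, 0.0]
ft_force: [-1.5, 0.8, 4.3]
width: 7.6
finger_force: 28.3
```

{"op": "apply_moves", "data": {"motion": [{"xyz": [0,0,0],"delta_rot": [0,0,-8],"claw": 1},{"xyz": [0,0,0],"delta_rot": [0,0,-16],"claw": 1},{"xyz": [0,0,0],"delta_rot": [0,0,-24],"claw": 1},{"xyz": [0,0,0],"delta_rot": [0,0,-32],"claw": 1},{"xyz": [0,0,0],"delta_rot": [0,0,-40],"claw": 1},{"xyz": [0,0,0],"delta_rot": [0,0,-48],"claw": 1},{"xyz": [0,0,0],"delta_rot": [0,0,-56],"claw": 1},{"xyz": [0,0,0],"delta_rot": [0,0,-64],"claw": 1},{"xyz": [0,0,0],"delta_rot": [0,0,-71],"claw": 1},{"xyz": [0,0,0],"delta_rot": [0,0,-75],"claw": 1},{"xyz": [0,0,0],"delta_rot": [0,0,-75],"claw": 1}]}}

```text
time_s: 16.92
position: [569.5, -230.6, 76.4]
orientation: [0.001, 0.803, 0.596, 0.001]
ft_force: [2.6, 1.6, 4.4]
width: 7.5
finger_force: 28.3
```

{"op": "apply_moves", "data": {"motion": [{"xyz": [0,0,0],"delta_rot": [0,0,0],"claw": -1},{"xyz": [0,0,0],"delta_rot": [0,0,0],"claw": -1},{"xyz": [0,0,0],"delta_rot": [0,0,0],"claw": -1},{"xyz": [0,0,30],"delta_rot": [0,0,0],"claw": -1},{"xyz": [0,0,70],"delta_rot": [0,0,0],"claw": -1},{"xyz": [0,0,90],"delta_rot": [0,0,0],"claw": -1}]}}

```text
time_s: 17.68
position: [569.1, -231.2, 168.1]
orientation: [0.001, 0.803, 0.596, 0.001]
ft_force: [0.2, -0.7, 0.6]
width: 85.5
finger_force: 0.0
```

Run:
```python
from h import *
import pickle
w=cap('wrist'); t=cap('top'); pickle.dump((w,t),open('w6.pkl','wb')); save(w,'w6')
s=state(); print(s['time_s'],s['position'],s['orientation'],s['joint_pos'])
def wing(lo,hi,roi):
    pass
H=hsv(w); h,sa,v=[H[...,i].astype(int) for i in range(3)]
for b in blob(w,(h>12)&(h<30)&(sa>110)&(v>70),None,8):
    if cv2.contourArea(b)>60: print(cv2.minAreaRect(b),cv2.contourArea(b), hit(w,*cv2.minAreaRect(b)[0],95).round(1))
```

```text
17.775 [ 569.71077782 -231.45200011  168.49463256] [0.00236524 0.80335179 0.5954986  0.00131172] [-4.04533920e-01  4.22612736e-01  1.56871751e+00 -1.30786323e-04
  1.14485449e+00 -1.09461615e-01]
((94.25000762939453, 237.75003051757812), (62.22539520263672, 54.44721603393555), 45.0) 2677.5 [ 422.5 -225.3]
((126.06526947021484, 190.66172790527344), (42.05352020263672, 24.839902877807617), 29.357751846313477) 604.5 [ 472.6 -194.9]
((253.87225341796875, 11.564668655395508), (50.47785568237305, 11.477656364440918), 6.842773914337158) 375.0 [609.8 -96.5]
((116.40000915527344, 21.799999237060547), (39.21223831176758, 9.486830711364746), 18.434947967529297) 298.0 [509.1 -64.7]
((251.5, 186.0), (20.0, 13.0), 90.0) 178.0 [ 570.3 -220.8]
```

{"op": "apply_moves", "data": {"motion": [{"xyz": [-10,28,0],"delta_rot": [0,0,9],"claw": -1},{"xyz": [-20,56,0],"delta_rot": [0,0,18],"claw": -1},{"xyz": [-31,84,0],"delta_rot": [0,0,27],"claw": -1},{"xyz": [-41,112,0],"delta_rot": [0,0,36],"claw": -1},{"xyz": [-51,140,0],"delta_rot": [0,0,45],"claw": -1},{"xyz": [-61.4,168.4,0],"delta_rot": [0,0,54],"claw": -1},{"xyz": [-61.4,168.4,-20],"delta_rot": [0,0,63],"claw": -1},{"xyz": [-61.4,168.4,-60],"delta_rot": [0,0,63],"claw": -1},{"xyz": [-61.4,168.4,-90],"delta_rot": [0,0,63],"claw": -1},{"xyz": [-61.4,168.4,-90],"delta_rot": [0,0,63],"claw": -1}]}}

```text
time_s: 19.02
position: [504.5, -62.0, 73.1]
orientation: [-0.004, 0.374, 0.928, -0.001]
ft_force: [0.3, -1.2, 1.0]
width: 85.5
finger_force: 0.0
```

{"op": "apply_moves", "data": {"motion": [{"xyz": [0,0,0],"delta_rot": [0,0,0],"claw": 1},{"xyz": [0,0,0],"delta_rot": [0,0,0],"claw": 1},{"xyz": [0,0,0],"delta_rot": [0,0,0],"claw": 1},{"xyz": [0,0,0],"delta_rot": [0,0,0],"claw": 1},{"xyz": [0,0,0],"delta_rot": [0,0,0],"claw": 1},{"xyz": [0,0,0],"delta_rot": [0,0,0],"claw": 1}]}}

```text
time_s: 19.77
position: [507.4, -62.4, 76.5]
orientation: [0.0, 0.374, 0.927, 0.0]
ft_force: [-1.0, -0.5, 4.7]
width: 7.2
finger_force: 28.5
```

{"op": "apply_moves", "data": {"motion": [{"xyz": [0,0,0],"delta_rot": [0,0,-8],"claw": 1},{"xyz": [0,0,0],"delta_rot": [0,0,-16],"claw": 1},{"xyz": [0,0,0],"delta_rot": [0,0,-24],"claw": 1},{"xyz": [0,0,0],"delta_rot": [0,0,-32],"claw": 1},{"xyz": [0,0,0],"delta_rot": [0,0,-40],"claw": 1},{"xyz": [0,0,0],"delta_rot": [0,0,-48],"claw": 1},{"xyz": [0,0,0],"delta_rot": [0,0,-55],"claw": 1},{"xyz": [0,0,0],"delta_rot": [0,0,-60],"claw": 1},{"xyz": [0,0,0],"delta_rot": [0,0,-63],"claw": 1},{"xyz": [0,0,0],"delta_rot": [0,0,-63],"claw": 1}]}}

```text
time_s: 21.02
position: [508.2, -62.2, 76.5]
orientation: [0.001, 0.803, 0.596, 0.001]
ft_force: [1.1, 2.4, 4.7]
width: 7.4
finger_force: 28.5
```

{"op": "apply_moves", "data": {"motion": [{"xyz": [0,0,0],"delta_rot": [0,0,0],"claw": -1},{"xyz": [0,0,0],"delta_rot": [0,0,0],"claw": -1},{"xyz": [0,0,0],"delta_rot": [0,0,0],"claw": -1},{"xyz": [0,0,50],"delta_rot": [0,0,0],"claw": -1},{"xyz": [5,-40,100],"delta_rot": [0,0,5],"claw": -1},{"xyz": [15,-90,139],"delta_rot": [0,0,12],"claw": -1},{"xyz": [28,-148,139],"delta_rot": [0,0,20],"claw": -1},{"xyz": [28,-148,139],"delta_rot": [0,0,20],"claw": -1},{"xyz": [28,-148,139],"delta_rot": [0,0,20],"claw": -1}]}}

```text
time_s: 22.15
position: [534.3, -209.9, 214.1]
orientation: [-0.001, 0.688, 0.725, -0.0]
ft_force: [-0.6, 0.3, 0.1]
width: 85.3
finger_force: 0.0
```

Run:
```python
from h import *
import pickle
w=cap('wrist'); pickle.dump(w,open('w7.pkl','wb'))
cv2.imwrite('pics/w7.png',cv2.resize(w['img'][0:240,120:400,::-1],(700,600),interpolation=cv2.INTER_CUBIC))
s=state(); print(s['time_s'],s['position'],s['orientation'])
```

```text
22.2 [ 534.35800494 -209.36118793  214.16175705] [-1.11032478e-03  6.87840087e-01  7.25861390e-01 -1.54251289e-04]
```

View pics/w7.png

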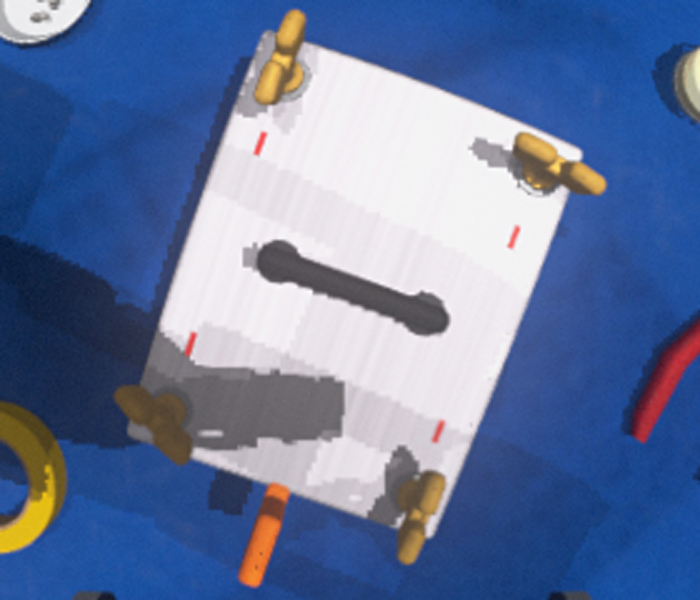

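Wings a (435,480)–(409,556) and c (294,17)–(267,97) now appear parallel to the ticks and long sides; b and d are unchanged. I'll put numbers on this.

Run:
```python
from h import *
import pickle
w=pickle.load(open('w7.pkl','rb'))
P=lambda p,z: hit(w,120+p[0]/2.5,p[1]/2.5,z)
T=np.array([P(p,66) for p in((260,143),(514,237),(190,344),(439,432))]); l=T[0]+T[1]-T[2]-T[3]; yaw=np.degrees(np.arctan2(l[1],l[0])); print(T.mean(0),yaw)
for k,(A,B) in dict(a=((435,480),(409,556)),c=((294,17),(267,97)),b=((530,142),(597,184)),d=((126,394),(180,452))).items():
    A,B=P(A,95),P(B,95); d=B-A; print(k,(yaw+90-np.degrees(np.arctan2(d[1],d[0])))%180,((A+B)/2).round(1))
```

```text
[ 537.19159069 -147.89527978] 73.27763648742545
a 86.28546136813947 [ 567.7 -230.6]
c 87.22060732184644 [507.2 -64.8]
b 8.050158465687929 [609.6 -95.4]
d 28.92254894540423 [ 466.4 -199.1]
```

{"op": "apply_moves", "data": {"motion": [{"xyz": [12,20,-10],"delta_rot": [0,0,9],"claw": -1},{"xyz": [24,40,-20],"delta_rot": [0,0,18],"claw": -1},{"xyz": [37,60,-30],"delta_rot": [0,0,27],"claw": -1},{"xyz": [50,80,-40],"delta_rot": [0,0,36],"claw": -1},{"xyz": [62,100,-50],"delta_rot": [0,0,45],"claw": -1},{"xyz": [74.9,116.2,-50],"delta_rot": [0,0,54],"claw": -1},{"xyz": [74.9,116.2,-70],"delta_rot": [0,0,63],"claw": -1},{"xyz": [74.9,116.2,-110],"delta_rot": [0,0,63],"claw": -1},{"xyz": [74.9,116.2,-139],"delta_rot": [0,0,63],"claw": -1},{"xyz": [74.9,116.2,-139],"delta_rot": [0,0,63],"claw": -1}]}}

```text
time_s: 23.45
position: [607.6, -92.3, 73.6]
orientation: [-0.003, 0.206, 0.978, 0.0]
ft_force: [-0.3, 0.2, -0.2]
width: 85.6
finger_force: 0.0
```

{"op": "apply_moves", "data": {"motion": [{"xyz": [0,0,0],"delta_rot": [0,0,0],"claw": 1},{"xyz": [0,0,0],"delta_rot": [0,0,0],"claw": 1},{"xyz": [0,0,0],"delta_rot": [0,0,0],"claw": 1},{"xyz": [0,0,0],"delta_rot": [0,0,0],"claw": 1},{"xyz": [0,0,0],"delta_rot": [0,0,0],"claw": 1},{"xyz": [0,0,0],"delta_rot": [0,0,0],"claw": 1}]}}

```text
time_s: 24.2
position: [610.3, -94.2, 76.5]
orientation: [0.0, 0.207, 0.978, 0.0]
ft_force: [-1.3, 0.9, 4.3]
width: 7.2
finger_force: 28.4
```

Rotate b by −83°, release, then go on to d.

{"op": "apply_moves", "data": {"motion": [{"xyz": [0,0,0],"delta_rot": [0,0,-9],"claw": 1},{"xyz": [0,0,0],"delta_rot": [0,0,-18],"claw": 1},{"xyz": [0,0,0],"delta_rot": [0,0,-27],"claw": 1},{"xyz": [0,0,0],"delta_rot": [0,0,-36],"claw": 1},{"xyz": [0,0,0],"delta_rot": [0,0,-45],"claw": 1},{"xyz": [0,0,0],"delta_rot": [0,0,-54],"claw": 1},{"xyz": [0,0,0],"delta_rot": [0,0,-63],"claw": 1},{"xyz": [0,0,0],"delta_rot": [0,0,-71],"claw": 1},{"xyz": [0,0,0],"delta_rot": [0,0,-78],"claw": 1},{"xyz": [0,0,0],"delta_rot": [0,0,-83],"claw": 1},{"xyz": [0,0,0],"delta_rot": [0,0,-83],"claw": 1}]}}

```text
time_s: 25.58
position: [611.3, -93.7, 76.5]
orientation: [0.001, 0.803, 0.596, 0.001]
ft_force: [2.7, 3.5, 3.8]
width: 7.2
finger_force: 28.2
```

{"op": "apply_moves", "data": {"motion": [{"xyz": [0,0,0],"delta_rot": [0,0,0],"claw": -1},{"xyz": [0,0,0],"delta_rot": [0,0,0],"claw": -1},{"xyz": [0,0,0],"delta_rot": [0,0,0],"claw": -1},{"xyz": [0,0,45],"delta_rot": [0,0,0],"claw": -1},{"xyz": [0,0,90],"delta_rot": [0,0,4],"claw": -1},{"xyz": [-36,-26,90],"delta_rot": [0,0,14],"claw": -1},{"xyz": [-72,-53,90],"delta_rot": [0,0,24],"claw": -1},{"xyz": [-108,-79,90],"delta_rot": [0,0,34],"claw": -1},{"xyz": [-144.5,-105.6,90],"delta_rot": [0,0,44],"claw": -1},{"xyz": [-144.5,-105.6,80],"delta_rot": [0,0,54],"claw": -1},{"xyz": [-144.5,-105.6,60],"delta_rot": [0,0,61],"claw": -1},{"xyz": [-144.5,-105.6,60],"delta_rot": [0,0,61],"claw": -1}]}}

```text
time_s: 27.08
position: [464.1, -199.5, 134.8]
orientation: [-0.002, 0.391, 0.92, 0.0]
ft_force: [-0.4, 0.5, 0.4]
width: 85.8
finger_force: 0.0
```

{"op": "apply_moves", "data": {"motion": [{"xyz": [0,0,-30],"delta_rot": [0,0,0],"claw": -1},{"xyz": [0,0,-60],"delta_rot": [0,0,0],"claw": -1},{"xyz": [0,0,-60],"delta_rot": [0,0,0],"claw": -1},{"xyz": [0,0,-60],"delta_rot": [0,0,0],"claw": 1},{"xyz": [0,0,-60],"delta_rot": [0,0,0],"claw": 1},{"xyz": [0,0,-60],"delta_rot": [0,0,0],"claw": 1},{"xyz": [0,0,-60],"delta_rot": [0,0,0],"claw": 1},{"xyz": [0,0,-60],"delta_rot": [0,0,0],"claw": 1},{"xyz": [0,0,-60],"delta_rot": [0,0,0],"claw": 1}]}}

```text
time_s: 28.2
position: [465.5, -199.9, 76.4]
orientation: [0.0, 0.39, 0.921, -0.0]
ft_force: [-1.3, 0.4, 5.7]
width: 7.3
finger_force: 28.2
```

{"op": "apply_moves", "data": {"motion": [{"xyz": [0,0,0],"delta_rot": [0,0,-8],"claw": 1},{"xyz": [0,0,0],"delta_rot": [0,0,-16],"claw": 1},{"xyz": [0,0,0],"delta_rot": [0,0,-24],"claw": 1},{"xyz": [0,0,0],"delta_rot": [0,0,-32],"claw": 1},{"xyz": [0,0,0],"delta_rot": [0,0,-40],"claw": 1},{"xyz": [0,0,0],"delta_rot": [0,0,-47],"claw": 1},{"xyz": [0,0,0],"delta_rot": [0,0,-54],"claw": 1},{"xyz": [0,0,0],"delta_rot": [0,0,-59],"claw": 1},{"xyz": [0,0,0],"delta_rot": [0,0,-61],"claw": 1},{"xyz": [0,0,0],"delta_rot": [0,0,-61],"claw": 1}]}}

```text
time_s: 29.45
position: [466.5, -199.7, 76.4]
orientation: [0.001, 0.803, 0.595, 0.001]
ft_force: [3.1, 3.1, 6.1]
width: 7.1
finger_force: 28.2
```

{"op": "apply_moves", "data": {"motion": [{"xyz": [0,0,0],"delta_rot": [0,0,0],"claw": -1},{"xyz": [0,0,0],"delta_rot": [0,0,0],"claw": -1},{"xyz": [0,0,0],"delta_rot": [0,0,0],"claw": -1},{"xyz": [0,0,45],"delta_rot": [0,0,0],"claw": -1},{"xyz": [0,0,90],"delta_rot": [0,0,4],"claw": -1},{"xyz": [35,-5,130],"delta_rot": [0,0,12],"claw": -1},{"xyz": [70,-11,139],"delta_rot": [0,0,20],"claw": -1},{"xyz": [70,-11,139],"delta_rot": [0,0,20],"claw": -1},{"xyz": [70,-11,139],"delta_rot": [0,0,20],"claw": -1}]}}

```text
time_s: 30.58
position: [534.3, -210.5, 213.9]
orientation: [-0.001, 0.688, 0.726, -0.001]
ft_force: [-0.5, -0.3, -0.2]
width: 84.9
finger_force: 0.0
```

Run:
```python
from h import *
import pickle
w=cap('wrist'); pickle.dump(w,open('w8.pkl','wb'))
cv2.imwrite('pics/w8.png',cv2.resize(w['img'][0:240,120:400,::-1],(700,600),interpolation=cv2.INTER_CUBIC))
s=state(); print(s['time_s'],s['position'],s['orientation'],s['joint_vel'])
```

```text
30.625 [ 534.03653341 -210.4269376   213.89949732] [-1.34709772e-03  6.88075741e-01  7.25637381e-01 -5.92648495e-04] [-0.00020479 -0.00646706  0.00392907  0.00155476 -0.00192747 -0.00354019]
```

View pics/w8.png

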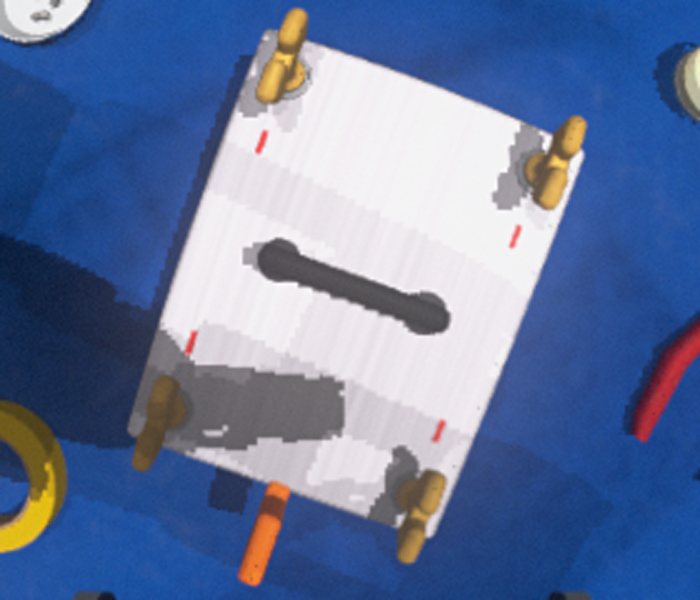

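All four wings (c (282,57), b (562,162), d (156,422), a (422,516)) stand parallel to the ticks and the long sides, the cover sits square on the housing, and the gripper is clear. I'm handing it in.

```bash
python3 -c "
from plant import sign_off; print(sign_off())"
```

```text
the job is handed in; nothing more can be done
None
```

The cover is seated on the housing and all four wing screws are tightened (a and c first, then b and d), with their wings parallel to the long sides in the last picture; I handed the job in at about 31 s, and no verdict came back.

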